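Latch the vial rack onto its cooled dock

ROBOT

A 6-joint arm with a two-finger parallel gripper is mounted at the origin on the work surface. World frame = base frame: x ahead of the robot, y to its left, z up, the work surface at z = 0. Lengths are in m, angles in degrees, forces in N, time in s.
With the tool pointing down it reaches from about 0.275 to 0.975 m from the base axis. Payload 8.4 kg.
Tool frame: the origin (TCP) lies between the finger pads; the fingertips stand 25 mm ahead of it and the grasp point (between the pads) lies 6 mm ahead of it (bot.tip_extent is the distance from the TCP to the fingertips, in m); z points along the fingers, y is the direction in which the jaws open and shut (so a half turn about z gives the same grasp; the last joint's range is limited). The gripper opens to 92 mm and grips with 3 to 60 N. Pads are 20 mm wide; open, the fingers measure 128 mm over their backs; the gripper's body (75 mm by 189 mm) begins 69 mm behind the grasp point.
Start: joints at [63.232, 20.225, 93.587, -0, 66.188, -0.138], TCP at [0.28, 0.559, 0.24] pointing down, gripper open.
Joint ranges: [-150.9, 150.9], [-52.94, 120.26], [3.33, 152.33], [-74.26, 254.26], [0, 154.13], [-172.89, 172.89]. Speed limits (degrees/s): [127.2, 127.2, 159.86, 180, 180, 180].

INTERFACE

Orientations are given as a 3x3 rotation matrix whose columns are the frame's x, y, z axes.
In Python, from station import bot gives the robot as it stands. The module is installed in compiled form; this text tells all that it offers.
- The arm moves only by the tool apply_moves, never from a script. Its argument "motion" is a list of rows, each a list of 3 entries, a list of its own where there are three numbers: the closure, from 0 (fully open) to 1 (shut), then the shift along the tool's x, y, z in mm, then the turn, a rotation vector about the tool's x, y, z in degrees. In form: [[fingers, [tx, ty, tz], [rx, ry, rz]], ...]. A call has 1 to 10 rows; each row is the pose to reach, as a shift and turn from the pose commanded when the call began, along the tool's axes at that moment; what a row does not reach only later rows make up. A row lasts 1/10 s, in which the tool goes at most 50 mm and 8.59 degrees, less where a joint would pass 70% of its speed; a pose out of reach is approached as far as the arm can. A call with a gripper value outside its range is refused whole. The fingers move at their own pace and stop on an object; "force" is the grip in N (left out, the last holds). Time passes only in rows, so rows that repeat a pose let the fingers close. It gives the time, the measured TCP pose, the force and the opening at its end, in the units of the state.
- bot.read_state(): the state, without advancing time (a new reading comes with each control period).
- bot.capture(name): name is "side" or "top" or "wrist"; returns a dict with "image" (420x560x3 uint8, red, green, blue), "fx", "fy", "cx", "cy" (pixels), "R" (3x3) and "t" (3): a world point X has camera coordinates R X + t; the wrist camera has in their place "T_tool_cam" (4x4, takes a point from camera to tool coordinates, whose origin is the TCP and whose axes are the flange's). Camera axes: x right, y down, z forward; pixel columns grow to the right and rows downward; lengths in m; the calibration is good to about 2 mm. A picture is of the moment at which its call begins: read the wrist's pose just before it. There is no depth.
- bot.close_job(): hands the job in, once; it reports no verdict.
The state is a dict: "clock": time; "q": joint angles; "qd": joint speeds; "joint_efforts": joint torques, N m; "position": TCP position; "tool_rot": TCP orientation; "wrist_force": force on the tool from outside, world axes, zero at the start; "moment": the same for the moment, N m; "grip_width": opening from 0.0 (shut) to 1.0 (fully open).
Only numpy, scipy, OpenCV 4.12 (cv2) and the standard library are available. Lean on these libraries where they do the work, as an engineer would, in place of code of your own. Each camera call takes 0.05 s, during which the arm holds its last target. There are 200 camera calls.

TASK

Hook the sprung loop of the draw latch into the slot of the rack's claw and let go of it, without forcing it against the rack, then press the red lever down flat, firmly but not hard, past its dead centre, so that the rack is drawn fully home against the dock. Leave the glassware around it where it stands.

Things in the scene. Friction and masses are not known exactly. Their poses are not given: they have to be found in the camera images.
- dock: Fixed dock of the sample rack: dark base plate 150 (x) x 325 (y) x 12 mm under a cream block 130 mm wide (x), reaching from y = -130 to +30 mm, top at z = 50 mm. Origin on the table exactly under the lever's pivot; +y is the draw line, from lever to rack; z up. The rack rides on the same plate. A rubber stop for the lever stands on the block under it.
- rack: Dark grey vial rack, 130 (x) x 140 (y) mm, flat top 50 mm above the table, sliding along the dock's y. Origin at table level, in the middle of the face towards the dock; axes as the dock's. Home against the seal, its origin is at y = 32 mm in the dock frame; springs (6 to 9 N) hold it 10 mm further out, at 42 mm, against a stop. A steel claw stands on its top.
- claw_near (a point): A point on the rack: the centre of the floor of the claw's slot if the claw were set nearest the dock. The claw is set 0 to 16 mm further out (rack +y), unmeasured, new each time, firmly fixed. Slot across the draw line: 22 mm wide in x, floor 67 mm above the table, from 6 mm before the centre to 7 mm behind it in y (mouth 10 mm long). Lip on the dock side 9 mm over the floor, 5 mm thick; rear wall 20 mm over the floor.
- loop: Steel loop of the latch: crossbar 8 mm thick, 60 mm long along x, that must drop into the claw's slot (its axis is then 71 mm above the table). Origin in the middle of the crossbar; y along its two side rods away from the lever, z up. At the start it lies on the rack's top, short of the claw. While the gripper touches it, it may press on claw or rack with at most 15 N.
- loop_tab (a point): Middle of the yellow pull tab that stands on the crossbar, 17 mm above the crossbar's axis (loop z): 34 mm wide in x, 7 mm thick in y, 18 mm tall. Grip it across its 34 mm width. Side rods run 27 mm either side of it, at crossbar height. The rods swing freely about a crank pin 85 mm from the crossbar; above 28 N of pull they lengthen on springs (0.5 N per mm, up to 28 mm).
- lever: Red lever, 22 mm wide, 8 mm thick, 72 mm from pivot to end. Origin on the pivot axis, 68 mm above the table; its -y points to its free end. Angle 0 = flat, pointing along the dock's -y; raised it turns about x, up to 2.75 rad, leaning over towards the rack. The loop's crank pin sits on it 22 mm from the pivot: pulling the loop outwards swings it up (2 to 6 N), and it stays where left.
- lever_end (a point): Free end of the red lever, 72 mm from the pivot, mid-width. With the loop hooked, pushing it down takes up to about 15 N, easing to nothing at dead centre (about 0.15 rad); then it snaps flat by itself on a solid stop. Push it with at most 30 N.
- vial_a: Amber vial with blue cap, 17 mm across, 35 mm tall, standing on the dock's block beside the lever; origin under its foot. To be left alone.
- vial_b: Amber vial with white cap, same size, on the other side of the lever; origin under its foot. To be left alone.
- amber_bottle: Amber bottle, 56 mm across, 125 mm tall, origin under its foot. To be left alone.
- beaker: Glass beaker, 60 mm across, 65 mm tall, origin under its foot. To be left alone.
- jar: Closed glass jar, 60 mm across, 75 mm tall, standing apart; origin under its foot. To be left alone.

How it is judged:
By the outcome, as a careful person would: the job done as asked, in the order asked, and still so for the second after the job is handed in, with the robot touching nothing.
It also fails if it takes over 72 s, if anything falls off the work surface, if the arm or the gripper's body presses on something with over 40 N, if the wrist force passes 120 N, or if a joint passes its speed limit or range.

## Working session

There is one attempt and no reset: what is moved stays moved. The work goes in short steps, Python scripts to look and compute and a tool call to move; the robot and the scene stay as the last step left them, time stands still between calls to the robot, and variables do not carry over. Pictures are saved under pics/ and viewed, about 8 in all and at most 12, crops included, and the job is handed in when it is done.

Besides the shell and the picture viewer there is one more tool, called after "Request:" as a command line: name --argument value ..., lists and objects as JSON in quotes. apply_moves: Moves the arm, as the interface text tells. Its arguments: {"type":"object","properties":{"motion":{"type":"array","items":{"type":"array"}},"force":{"type":"number"}},"required":["motion"]}

```bash
mkdir -p pics
cat > h.py <<'E'
import numpy as np, cv2
from station import bot
def snap(n,f=None):
    s=bot.read_state(); c=bot.capture(n)
    if n=="wrist":
        T=np.array(c["T_tool_cam"]); Rw=np.array(s["tool_rot"]); p=np.array(s["position"])
        A=Rw@T[:3,:3]; o=Rw@T[:3,3]+p
        c["R"]=A.T; c["t"]=-A.T@o
    if f: cv2.imwrite("pics/"+f,cv2.cvtColor(c["image"],cv2.COLOR_RGB2BGR))
    np.savez("pics/"+n+".npz",**{k:np.array(v) for k,v in c.items()})
    return c
def load(n): return dict(np.load("pics/"+n+".npz"))
def ray(c,u,v):
    R=np.array(c["R"]);t=np.array(c["t"]).ravel()
    return -R.T@t, R.T@np.array([(u-c["cx"])/c["fx"],(v-c["cy"])/c["fy"],1])
def plane(c,u,v,z):
    o,d=ray(c,u,v); return o+d*(z-o[2])/d[2]
def two(c1,p1,c2,p2):
    o1,d1=ray(c1,*p1);o2,d2=ray(c2,*p2)
    s=np.linalg.lstsq(np.c_[d1,-d2],o2-o1,rcond=None)[0]
    a=o1+s[0]*d1;b=o2+s[1]*d2; return (a+b)/2,np.linalg.norm(a-b)
def proj(c,X):
    p=np.array(c["R"])@np.array(X)+np.array(c["t"]).ravel(); return c["fx"]*p[0]/p[2]+c["cx"],c["fy"]*p[1]/p[2]+c["cy"]
E
python3 - <<'E'
from h import *
a=snap("side");b=snap("top");
cv2.imwrite("pics/a.png",cv2.cvtColor(np.vstack([a["image"]]),cv2.COLOR_RGB2BGR))
cv2.imwrite("pics/b.png",cv2.cvtColor(b["image"],cv2.COLOR_RGB2BGR))
for c in(a,b): print(c["fx"],ray(c,280,210))
s=bot.read_state();print(s)
E
```

```text
523.3671532895108 (array([ 0.50866191, -0.63412094,  0.54521033]), array([ 0.09762424,  0.85696676, -0.50606683]))
449.7330654021931 (array([0.46324704, 0.12357252, 1.0938037 ]), array([ 0.13786807, -0.0229109 , -0.99026435]))
{'clock': 0.1, 'q': array([ 6.32319872e+01,  2.02583229e+01,  9.36240277e+01,  1.21996097e-03,
        6.61860031e+01, -1.35525726e-01]), 'qd': array([ 0.06212829, -0.07489033, -0.17494178, -0.06213945, -0.07401694,
        0.07130265]), 'joint_efforts': array([-1.69552663e-03, -5.94913137e+01, -3.34929585e+01,  6.97344518e-02,
        1.83957524e-02, -3.33696710e-05]), 'position': array([0.27996205, 0.55834534, 0.23894674]), 'tool_rot': array([[-8.93896346e-01,  4.48273371e-01, -5.54693600e-04],
       [ 4.48273714e-01,  8.93895722e-01, -1.05638029e-03],
       [ 2.22910842e-05, -1.19294904e-03, -9.99999288e-01]]), 'wrist_force': array([0.64645709, 0.09322788, 0.15732206]), 'moment': array([ 0.06223857, -0.03202313,  0.00617617]), 'grip_width': 1.00192010972847}
```

View pics/a.png

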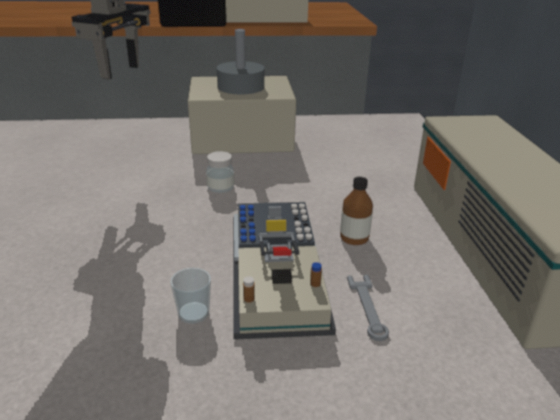

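View pics/b.png

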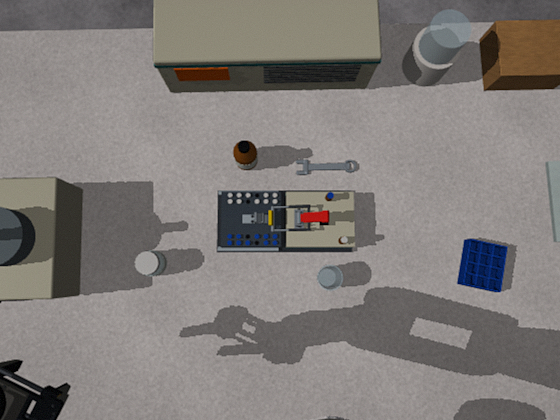

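The side and top views show the dock in the middle. In the top view the plate spans about (218,191)–(355,251), the yellow tab is at (271,217), the red lever at (313,217) and the claw at (250,217). The draw line runs along about world +y. Next I get numbers for these and move the wrist camera over them.

Run:
```python
from h import *
a=load("side");b=load("top")
for n,c in(("side",a),("top",b)):
    h=cv2.cvtColor(c["image"],cv2.COLOR_RGB2HSV)
    for col,lo,hi in(("yel",(20,150,120),(32,255,255)),("red",(0,190,120),(6,255,255))):
        m=cv2.inRange(h,lo,hi);nn,l,st,ce=cv2.connectedComponentsWithStats(m)
        for i in range(1,nn):
            if st[i,4]>25: print(n,col,st[i],ce[i])
print("tab",plane(b,271,217,.075))
for u,v in((218,191),(355,191),(356,251),(218,251)): print(plane(b,u,v,.03))
for u,v in((286,191),(286,250),(354,191),(355,245)): print("block",plane(b,u,v,.05))
T=np.array(bot.capture("wrist")["T_tool_cam"]);print(T)
cv2.imwrite("pics/bc.png",cv2.cvtColor(cv2.resize(b["image"][180:262,205:370],None,fx=4.8,fy=4.8,interpolation=2),cv2.COLOR_RGB2BGR))
```

```text
side yel [267 220  19  11 178] [275.65730337 225.01685393]
side red [274 248  14   5  40] [280.7  249.35]
top yel [268 210   4  15  56] [269.5 217. ]
top red [301 211  27  11 258] [314.70155039 216.60465116]
tab [0.58948309 0.12099097 0.075     ]
[0.66111562 0.24635407 0.03      ]
[ 0.65292356 -0.08276352  0.03      ]
[ 0.50895009 -0.07798458  0.03      ]
[0.51751741 0.24780173 0.03      ]
block [0.65341238 0.08401901 0.05      ]
block [0.51467248 0.08813772 0.05      ]
block [ 0.64941641 -0.07651961  0.05      ]
block [ 0.52205223 -0.07256183  0.05      ]
[[-1.48802981e-03 -9.69875832e-01 -2.43595273e-01  6.85194981e-02]
 [ 9.99998856e-01 -1.37730371e-03 -6.24866506e-04  1.28599808e-04]
 [ 2.70538249e-04 -2.43595925e-01  9.69876772e-01 -1.45112762e-01]
 [ 0.00000000e+00  0.00000000e+00  0.00000000e+00  1.00000000e+00]]
```

View pics/bc.png

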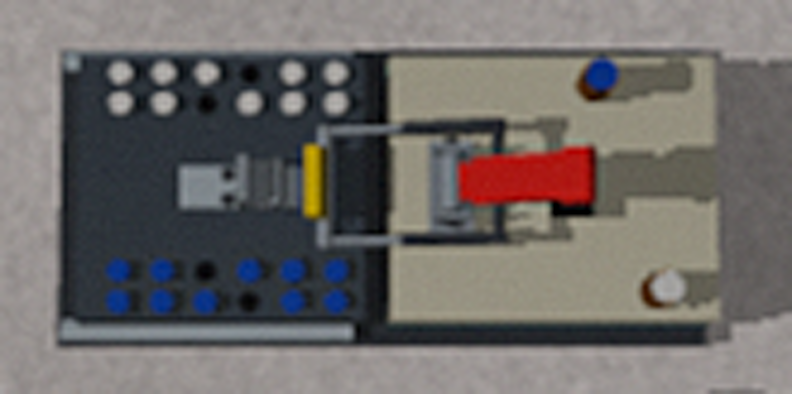

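The crop shows the tab at (314,180), rods back to about (500,180), the lever raised and leaning back with its end at (593,175), and the claw at (180–300,185). Vials stand at (600,75) and (665,288). Moving above for a close look.

Request:
apply_moves --motion '[[0, [-466, -245, 0], [0, 0, 64.8]], [0, [-466, -245, 0], [0, 0, 64.8]], [0, [-466, -245, 0], [0, 0, 64.8]], [0, [-466, -245, 0], [0, 0, 64.8]], [0, [-466, -245, 0], [0, 0, 64.8]], [0, [-466, -245, 0], [0, 0, 64.8]], [0, [-466, -245, 0], [0, 0, 64.8]], [0, [-466, -245, 0], [0, 0, 64.8]], [0, [-466, -245, 0], [0, 0, 64.8]], [0, [-466, -245, 0], [0, 0, 64.8]]]'

```text
clock: 1.15
position: [0.5723, 0.1504, 0.2395]
tool_rot: [[0.025, 1.0, -0.0], [1.0, -0.025, 0.0], [0.0, -0.0, -1.0]]
wrist_force: [0.4, 1.1, 0.2]
grip_width: 1.002
```

Request:
apply_moves --motion '[[0, [0, 0, 0], [0, 0, 0]], [0, [0, 0, 0], [0, 0, 0]], [0, [0, 0, 0], [0, 0, 0]]]'

```text
clock: 1.45
position: [0.5707, 0.1531, 0.2393]
tool_rot: [[0.025, 1.0, -0.001], [1.0, -0.025, 0.0], [0.0, -0.001, -1.0]]
wrist_force: [-0.6, 0.1, 1.5]
grip_width: 1.0
```

Run:
```python
from h import *
c=snap("wrist","w1.png"); print(c["fx"],c["cx"],c["cy"],ray(c,280,210))
```

```text
306.87580293310884 281.01365745534923 207.11311517732642 (array([0.57240375, 0.22152974, 0.38443555]), array([-0.01137057, -0.25287214, -0.96748426]))
```

View pics/w1.png

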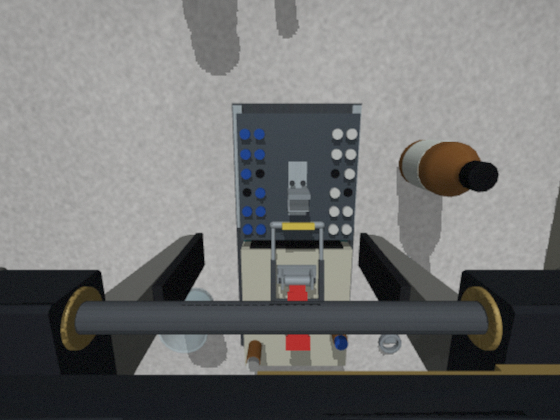

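The wrist view shows the tab at (298,226), the claw at (298,160–212), the pivot at about (297,280) and the bottle at (440,170). Now a zoomed crop of the claw and tab.

Run:
```python
from h import *
c=load("wrist"); im=c["image"]
cv2.imwrite("pics/w1c.png",cv2.cvtColor(cv2.resize(im[95:305,225:370],None,fx=2.75*1,fy=2.75,interpolation=2),cv2.COLOR_RGB2BGR))
for u,v in((235,104),(361,104),(236,238),(358,240)): print("rack/plate",plane(c,u,v,.05))
h=cv2.cvtColor(im,cv2.COLOR_RGB2HSV);m=cv2.inRange(h,(18,120,80),(34,255,255));m[300:]=0
nn,l,st,ce=cv2.connectedComponentsWithStats(m);i=1+np.argmax(st[1:,4]);print("yel",st[i],ce[i],plane(c,*ce[i],.080))
```

```text
rack/plate [0.52491215 0.24882835 0.05      ]
rack/plate [0.6554051  0.24539851 0.05      ]
rack/plate [0.51684801 0.10206234 0.05      ]
rack/plate [0.65752485 0.09601398 0.05      ]
yel [282 222  33   8 233] [297.93133047 225.90987124] [0.58698754 0.1244016  0.08      ]
```

View pics/w1c.png

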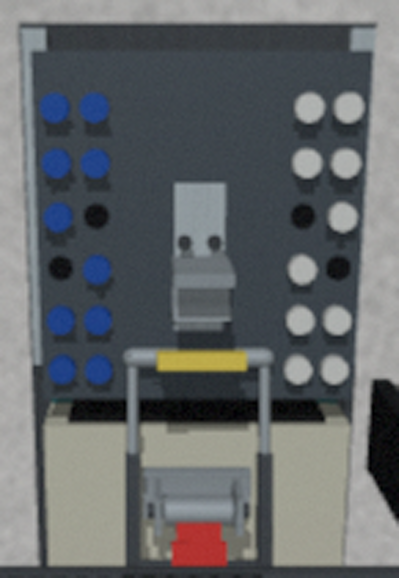

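Run:
```python
from h import *
c=load("wrist")
for r in(250,255,268,283,290,318,330,348,362,370,400):
    u=225+202/2.75;v=95+r/2.75
    print(r,[round(plane(c,u,v,z)[1]*1e3,1) for z in(.05,.067,.076,.087)])
for x in(172,235): print(plane(c,225+x/2.75,95+275/2.75,.087)*1e3, plane(c,225+x/2.75,95+325/2.75,.076)*1e3)
for x in(127,272): print("bar end",plane(c,225+x/2.75,95+357/2.75,.056)*1e3)
for x in(145,250): print("pivot brkt",plane(c,225+x/2.75,95+500/2.75,.068)*1e3)
for r in(465,500,520):print("piv",plane(c,297,95+r/2.75,.068)*1e3)
print(ray(c,298,210))
a=load("side")
cv2.imwrite("pics/ac.png",cv2.cvtColor(cv2.resize(a["image"][195:305,225:335],None,fx=5.4,fy=5.4,interpolation=2),cv2.COLOR_RGB2BGR))
```

```text
250 [np.float64(161.1), np.float64(164.2), np.float64(165.8), np.float64(167.8)]
255 [np.float64(159.0), np.float64(162.2), np.float64(163.9), np.float64(166.0)]
268 [np.float64(153.7), np.float64(157.2), np.float64(159.0), np.float64(161.2)]
283 [np.float64(147.5), np.float64(151.3), np.float64(153.3), np.float64(155.7)]
290 [np.float64(144.6), np.float64(148.5), np.float64(150.6), np.float64(153.1)]
318 [np.float64(132.8), np.float64(137.3), np.float64(139.7), np.float64(142.7)]
330 [np.float64(127.7), np.float64(132.5), np.float64(135.0), np.float64(138.1)]
348 [np.float64(120.0), np.float64(125.2), np.float64(127.9), np.float64(131.2)]
362 [np.float64(113.9), np.float64(119.4), np.float64(122.3), np.float64(125.8)]
370 [np.float64(110.5), np.float64(116.1), np.float64(119.1), np.float64(122.7)]
400 [np.float64(97.2), np.float64(103.5), np.float64(106.9), np.float64(111.0)]
[576.78613803 158.93325133  87.        ] [576.54280469 137.28707272  76.        ]
[599.44559105 158.34745321  87.        ] [600.39223137 136.67275164  76.        ]
bar end [558.20887351 118.79428539  56.        ]
bar end [617.22639955 117.27772971  56.        ]
pivot brkt [564.02249162  61.03160585  68.        ]
pivot brkt [607.05973137  59.93819655  68.        ]
piv [585.95710555  76.00311641  68.        ]
piv [585.74824288  60.47963879  68.        ]
piv [585.62680443  51.45386583  68.        ]
(array([0.57240375, 0.22152974, 0.38443555]), array([ 0.04726495, -0.25440645, -0.96757211]))
```

View pics/ac.png

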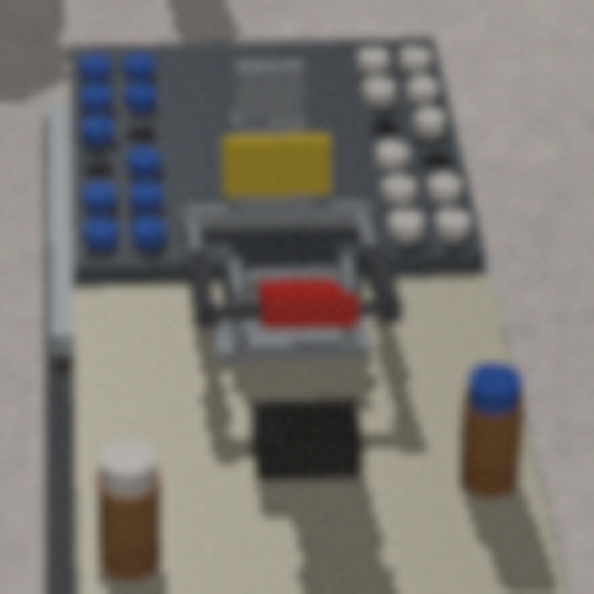

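The side crop is consistent: tab at (277,165), lever end at (308,303), both vials clear of the lever. The slot centre comes out at y≈0.146, with the lip at 0.135–0.140. The crossbar is at y≈0.118 and x≈0.5877. I'll tilt the tool 12° with the loop and descend over the tab.

Request:
apply_moves --motion '[[0.3, [-15, 17, 40], [0, -6, 0]], [0.3, [-25, 17, 80], [0, -12, 0]], [0.3, [-25, 17, 110], [0, -12, 0]], [0.3, [-25, 17, 120], [0, -12, 0]], [0.3, [-25, 17, 120], [0, -12, 0]], [0.3, [-25, 17, 120], [0, -12, 0]]]'

```text
clock: 2.1
position: [0.5885, 0.1276, 0.1211]
tool_rot: [[0.024, 1.0, -0.003], [0.978, -0.024, -0.207], [-0.207, 0.002, -0.978]]
wrist_force: [0.7, 0.0, 0.9]
grip_width: 0.704
```

Run:
```python
from h import *
c=snap("wrist"); im=c["image"]
cv2.imwrite("pics/w2.png",cv2.cvtColor(cv2.resize(im[120:340,170:430],None,fx=2.7,fy=2.7,interpolation=2),cv2.COLOR_RGB2BGR))
h=cv2.cvtColor(im,cv2.COLOR_RGB2HSV);m=cv2.inRange(h,(18,120,80),(34,255,255));m[:130]=0;m[:,:200]=0;m[:,400:]=0
nn,l,st,ce=cv2.connectedComponentsWithStats(m);i=1+np.argmax(st[1:,4]);print(st[i],ce[i],plane(c,*ce[i],.078))
s=bot.read_state();print(s["position"],s["wrist_force"],s["grip_width"])
print(proj(c,[.5875,.118,.054]),proj(c,[.5875,.1255,.0784]))
```

```text
[253 220  54  18 921] [279.73072747 228.86753529] [0.58730113 0.1255339  0.078     ]
[0.58882788 0.12749279 0.12149146] [ 0.28028903 -1.09551816  0.02080296] 0.7021920131813144
(np.float64(280.3803178418043), np.float64(221.18835445978934)) (np.float64(280.04061359502657), np.float64(229.2202180904654))
```

View pics/w2.png

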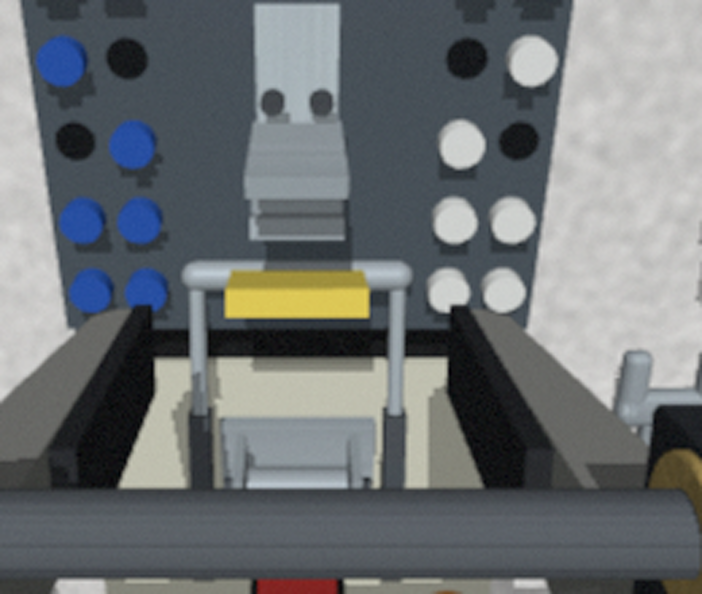

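The view shows the tab top at (297,292 in the crop), 0.5 mm from prediction, with the fingers straddling it and the claw ahead at (297,125–240). Descending.

Run:
```python
from h import *
c=load("wrist")
for r in(125,160,198,213,230,240): print(r,[(plane(c,280,120+r/2.7,z)*1e3).round(1)[1] for z in(.05,.067,.076,.087)])
for x,r in((245,198),(348,198),(250,240),(345,240)):print((plane(c,170+x/2.7,120+r/2.7,.087 if r<200 else .076)*1e3).round(1))
```

```text
125 [np.float64(158.2), np.float64(163.8), np.float64(166.9), np.float64(170.5)]
160 [np.float64(148.8), np.float64(155.3), np.float64(158.7), np.float64(162.9)]
198 [np.float64(138.2), np.float64(145.6), np.float64(149.5), np.float64(154.3)]
213 [np.float64(133.9), np.float64(141.7), np.float64(145.8), np.float64(150.8)]
230 [np.float64(128.9), np.float64(137.1), np.float64(141.4), np.float64(146.7)]
240 [np.float64(126.0), np.float64(134.4), np.float64(138.9), np.float64(144.3)]
[577.2 154.6  87. ]
[599.1 154.   87. ]
[576.9 139.1  76. ]
[599.  138.6  76. ]
```

Request:
apply_moves --motion '[[0.3, [2, -1, 11], [0, 0, 0]], [0.3, [5, -1, 22], [0, 0, 0]], [0.3, [7, -1, 30], [0, 0, 0]], [0.3, [7, -1, 33], [0, 0, 0]], [0.3, [7, -1, 33], [0, 0, 0]]]'

```text
clock: 2.65
position: [0.5864, 0.1266, 0.0851]
tool_rot: [[0.024, 1.0, -0.006], [0.978, -0.025, -0.208], [-0.208, -0.001, -0.978]]
wrist_force: [0.2, 0.8, -0.9]
grip_width: 0.697
```

Request:
apply_moves --force 25 --motion '[[1, [0, 0, -1], [0, 0, 0]], [1, [0, 0, -1], [0, 0, 0]], [1, [0, 0, -1], [0, 0, 0]], [1, [0, 0, -1], [0, 0, 0]], [1, [0, 0, -1], [0, 0, 0]]]'

```text
clock: 3.15
position: [0.5873, 0.1272, 0.0871]
tool_rot: [[0.024, 1.0, -0.004], [0.978, -0.025, -0.208], [-0.208, 0.001, -0.978]]
wrist_force: [2.8, 0.6, -0.5]
grip_width: 0.364
```

The tab is held at 33.5 mm, which matches its size. I lift along the loop's arc, turning the tool with it.

Request:
apply_moves --motion '[[1, [-0.5, 0, -4], [0, 2, 0]], [1, [-1, 0, -9], [0, 5, 0]], [1, [-1.5, 0, -13], [0, 7.5, 0]], [1, [-2, 0, -17], [0, 10, 0]], [1, [-2.5, 0, -21], [0, 12, 0]], [1, [-3, 0, -25], [0, 14, 0]], [1, [-3.5, 0, -28], [0, 16, 0]], [1, [-4, 0, -31], [0, 17.5, 0]], [1, [-4, 0, -31], [0, 17.5, 0]], [1, [-4, 0, -31], [0, 17.5, 0]]]'

```text
clock: 4.15
position: [0.5873, 0.129, 0.1182]
tool_rot: [[0.025, 1.0, 0.003], [0.995, -0.025, 0.095], [0.095, 0.001, -0.996]]
wrist_force: [0.7, -5.1, 0.0]
grip_width: 0.365
```

Run:
```python
from h import *
c=snap("wrist"); im=c["image"]
cv2.imwrite("pics/w3.png",cv2.cvtColor(cv2.resize(im[100:310,170:430],None,fx=2.8,fy=2.8,interpolation=2),cv2.COLOR_RGB2BGR))
s=bot.read_state();print(s["position"],s["wrist_force"],s["grip_width"],ray(c,280,210))
```

```text
[0.58728901 0.12929187 0.11805525] [ 2.56493055 -4.13536951  0.11640877] 0.3663735796005265 (array([0.58842815, 0.18349786, 0.26909854]), array([-0.00721783, -0.1604108 , -0.98707431]))
```

View pics/w3.png

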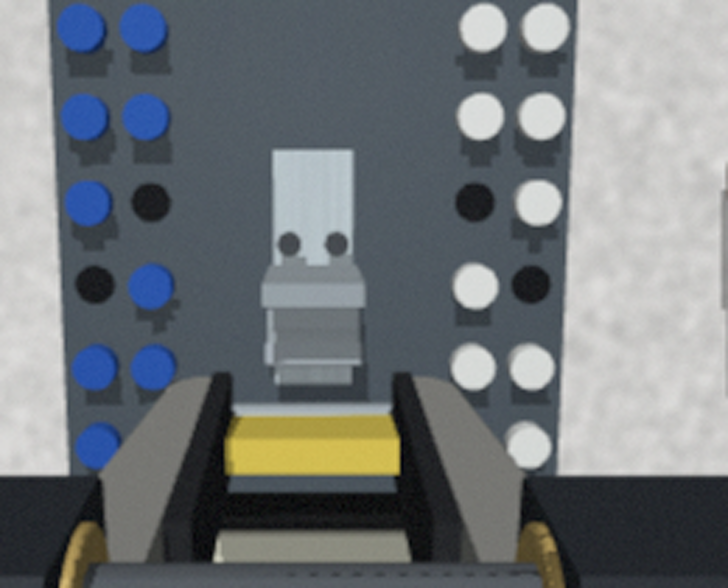

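The bar's front edge shows at row ~404 and the claw slot between rows 305 and 362, both ready to compute.

Run:
```python
from h import *
c=load("wrist")
for r in(265,282,305,340,362,383,403,415): print(r,[(plane(c,280,100+r/2.8,z)*1e3).round(1)[1] for z in(.05,.055,.067,.076,.084,.087)])
g=cv2.cvtColor(c["image"],cv2.COLOR_RGB2GRAY); u=int(170+310/2.8)
print([(100+i,int(round((i)*2.8)),int(x)) for i,x in enumerate(g[190:250,u-4:u+5].mean(1)) for i in[i+90]][0:60])
for x,r in((262,300),(365,300),(272,355),(360,355),(272,375),(352,375)):print(x,r,[(plane(c,170+x/2.8,100+r/2.8,z)*1e3).round(1)[0] for z in (.055,.076,.087)])
```

```text
265 [np.float64(159.1), np.float64(159.6), np.float64(161.0), np.float64(162.0), np.float64(162.8), np.float64(163.2)]
282 [np.float64(154.7), np.float64(155.3), np.float64(156.9), np.float64(158.1), np.float64(159.1), np.float64(159.5)]
305 [np.float64(148.7), np.float64(149.5), np.float64(151.4), np.float64(152.8), np.float64(154.1), np.float64(154.6)]
340 [np.float64(139.5), np.float64(140.5), np.float64(142.9), np.float64(144.7), np.float64(146.3), np.float64(146.9)]
362 [np.float64(133.6), np.float64(134.8), np.float64(137.5), np.float64(139.5), np.float64(141.4), np.float64(142.0)]
383 [np.float64(128.0), np.float64(129.3), np.float64(132.3), np.float64(134.6), np.float64(136.6), np.float64(137.4)]
403 [np.float64(122.6), np.float64(124.0), np.float64(127.3), np.float64(129.8), np.float64(132.1), np.float64(132.9)]
415 [np.float64(119.4), np.float64(120.8), np.float64(124.3), np.float64(127.0), np.float64(129.3), np.float64(130.2)]
[(190, 252, 183), (191, 255, 180), (192, 258, 168), (193, 260, 168), (194, 263, 156), (195, 266, 133), (196, 269, 132), (197, 272, 133), (198, 274, 
[... 561 characters left out ...]
125), (232, 370, 131), (233, 372, 131), (234, 375, 131), (235, 378, 131), (236, 381, 118), (237, 384, 84), (238, 386, 60), (239, 389, 59), (240, 392, 59), (241, 395, 59), (242, 398, 59), (243, 400, 81), (244, 403, 129), (245, 406, 161), (246, 409, 169), (247, 412, 178), (248, 414, 173), (249, 417, 149)]
262 300 [np.float64(575.3), np.float64(576.6), np.float64(577.3)]
365 300 [np.float64(601.3), np.float64(600.0), np.float64(599.4)]
272 355 [np.float64(577.4), np.float64(578.5), np.float64(579.0)]
360 355 [np.float64(599.8), np.float64(598.7), np.float64(598.1)]
272 375 [np.float64(577.2), np.float64(578.3), np.float64(578.9)]
352 375 [np.float64(597.6), np.float64(596.7), np.float64(596.3)]
```

Request:
apply_moves --motion '[[1, [3, 0, 0.3], [0, 0, 0]], [1, [6, 0, 0.6], [0, 0, 0]], [1, [9, 0, 0.9], [0, 0, 0]], [1, [12, 0, 1.2], [0, 0, 0]], [1, [14, 0, 1.4], [0, 0, 0]], [1, [16, 0, 1.5], [0, 0, 0]], [1, [16, 0, 1.5], [0, 0, 0]], [1, [16, 0, 1.5], [0, 0, 0]]]'

```text
clock: 5.0
position: [0.5875, 0.1463, 0.1182]
tool_rot: [[0.025, 1.0, 0.003], [0.995, -0.025, 0.097], [0.097, 0.001, -0.995]]
wrist_force: [3.2, 3.4, 1.7]
grip_width: 0.363
```

Run:
```python
from h import *
c=snap("wrist"); im=c["image"]
cv2.imwrite("pics/w4.png",cv2.cvtColor(cv2.resize(im[160:300,200:360],None,fx=4.2,fy=4.2,interpolation=2),cv2.COLOR_RGB2BGR))
s=bot.read_state();print(s["position"],s["wrist_force"],s["grip_width"])
g=cv2.cvtColor(im,cv2.COLOR_RGB2GRAY)
for u in(268,280,292): print(u,[(190+i,int(x)) for i,x in enumerate(g[190:275,u-3:u+4].mean(1))])
```

```text
[0.58755843 0.14631435 0.11826277] [2.37225877 1.99430675 1.66867326] 0.3635941203244638
268 [(190, 139), (191, 139), (192, 137), (193, 139), (194, 138), (195, 138), (196, 138), (197, 138), (198, 137), (199, 137), (200, 137), (201, 137), (202, 137), (203, 137), (204, 136), (205, 137), (206, 136), (207, 131), (208, 115), (209, 107), (210, 101), (211, 98), (212, 100), (213, 103), (214, 112), (215, 125), (216, 131), (217, 131), (218, 127), (219, 117), (220, 119), (221, 119), (222, 122), (223, 126), (224, 125), (225, 125), (226, 127), (227, 128), (228, 126), (229, 135), (230, 150), (231, 150), (232, 151), (233, 151), (234, 150), (235, 150), (236, 151), (237, 141), (238, 124), (239, 120), (240, 121), (241, 121), (242, 117), (243, 116), (244, 112), (245, 122), (246, 151), (247, 162), (248, 162), (249, 147), (250, 140), (251, 140), (252, 140), (253, 140), (254, 139), (255, 153), (256, 175), (257, 182), (258, 181), (259, 181), (260, 181), (261, 182), (262, 181), (263, 181), (264, 180), (265, 181), (266, 181), (267, 182), (268, 152), (269, 73), (270, 74), (271, 74), (272, 76), (273, 77), (274
[... 1339 characters left out ...]
216, 124), (217, 129), (218, 128), (219, 128), (220, 127), (221, 128), (222, 129), (223, 130), (224, 128), (225, 126), (226, 128), (227, 126), (228, 124), (229, 136), (230, 151), (231, 151), (232, 150), (233, 151), (234, 151), (235, 150), (236, 150), (237, 139), (238, 114), (239, 108), (240, 108), (241, 107), (242, 106), (243, 103), (244, 101), (245, 119), (246, 152), (247, 162), (248, 161), (249, 146), (250, 139), (251, 139), (252, 139), (253, 139), (254, 140), (255, 153), (256, 175), (257, 181), (258, 181), (259, 181), (260, 181), (261, 181), (262, 181), (263, 181), (264, 181), (265, 180), (266, 180), (267, 180), (268, 149), (269, 56), (270, 56), (271, 56), (272, 56), (273, 56), (274, 56)]
```

View pics/w4.png

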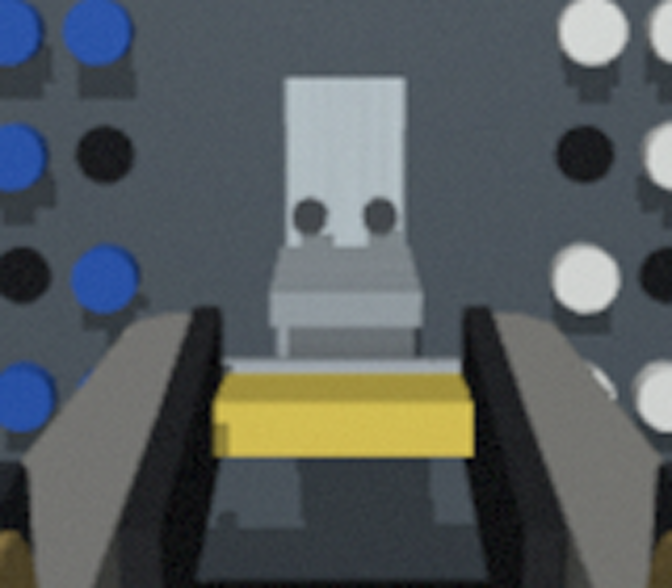

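The bar edge (row ~358 in the crop) is still short of the wall's front edge (row ~326), over the lip.

Run:
```python
from h import *
c=load("wrist")
f=lambda v,z:(plane(c,280,v,z)*1e3).round(1)[1]
print("wall",f(237.3,.087),f(229,.087)); print("bar",[f(245,z) for z in(.080,.084,.088)]); print("tab back bottom/top edges, front",[ (f(249,.092),f(255.3,.108),f(268.3,z)) for z in(.108,.11,.112)])
```

```text
wall 154.4 159.6
bar [np.float64(147.6), np.float64(148.7), np.float64(149.9)]
tab back bottom/top edges, front [(np.float64(148.5), np.float64(149.7), np.float64(142.3)), (np.float64(148.5), np.float64(149.7), np.float64(143.0)), (np.float64(148.5), np.float64(149.7), np.float64(143.7))]
```

Request:
apply_moves --motion '[[1, [1, 0, 0.1], [0, 0, 0]], [1, [2, 0, 0.2], [0, 0, 0]], [1, [3, 0, 0.3], [0, 0, 0]], [1, [4, 0, 0.4], [0, 0, 0]], [1, [4.5, 0, 0.4], [0, 0, 0]], [1, [4.5, 0, 0.4], [0, 0, 0]]]'

```text
clock: 5.65
position: [0.5875, 0.1504, 0.1181]
tool_rot: [[0.025, 1.0, 0.003], [0.995, -0.025, 0.096], [0.096, 0.0, -0.995]]
wrist_force: [4.3, 0.6, 0.5]
grip_width: 0.364
```

Run:
```python
from h import *
c=snap("wrist"); im=c["image"]
s=bot.read_state();print(s["position"],s["wrist_force"],s["grip_width"])
g=cv2.cvtColor(im,cv2.COLOR_RGB2GRAY)
for u in(280,): print(u,[(230+i,int(x)) for i,x in enumerate(g[230:275,u-3:u+4].mean(1))])
```

```text
[0.58748677 0.15036371 0.11806059] [ 4.25850918 -0.8722088   0.45242222] 0.36392950212928893
280 [(230, 126), (231, 125), (232, 127), (233, 126), (234, 124), (235, 129), (236, 141), (237, 149), (238, 148), (239, 148), (240, 148), (241, 148), (242, 148), (243, 140), (244, 114), (245, 86), (246, 120), (247, 162), (248, 162), (249, 146), (250, 140), (251, 139), (252, 139), (253, 140), (254, 139), (255, 147), (256, 166), (257, 177), (258, 178), (259, 177), (260, 177), (261, 178), (262, 177), (263, 179), (264, 179), (265, 177), (266, 177), (267, 179), (268, 151), (269, 75), (270, 55), (271, 54), (272, 54), (273, 55), (274, 54)]
```

Request:
apply_moves --motion '[[1, [0.8, 0, 1.4], [0, -0.8, 0]], [1, [1.2, 0, 2.7], [0, -1.7, 0]], [1, [1.6, 0, 4.1], [0, -2.5, 0]], [1, [2, 0, 5.4], [0, -3.4, 0]], [1, [2.4, 0, 6.8], [0, -4.2, 0]], [1, [2.4, 0, 6.8], [0, -4.2, 0]]]'

```text
clock: 6.3
position: [0.5875, 0.1537, 0.1113]
tool_rot: [[0.024, 1.0, 0.0], [0.999, -0.024, 0.022], [0.022, -0.0, -1.0]]
wrist_force: [4.1, -0.6, -0.5]
grip_width: 0.367
```

Run:
```python
from h import *
s=bot.read_state();print(s["position"],s["wrist_force"],s["moment"],s["grip_width"])
```

```text
[0.58746539 0.15370485 0.11128671] [ 4.05764    -0.57839973 -0.46147276] [-0.21432677 -0.78919221  0.01605007] 0.3673247061918096
```

Request:
apply_moves --motion '[[1, [0.4, 0, 1], [0, -0.7, 0]], [1, [0.8, 0, 2], [0, -1.4, 0]], [1, [1.2, 0, 3], [0, -2, 0]], [1, [1.5, 0, 4], [0, -2.7, 0]], [1, [1.5, 0, 4], [0, -2.7, 0]]]'

```text
clock: 6.8
position: [0.5875, 0.155, 0.1074]
tool_rot: [[0.024, 1.0, -0.001], [0.999, -0.024, -0.025], [-0.025, -0.0, -1.0]]
wrist_force: [3.7, -0.6, -0.3]
grip_width: 0.363
```

Run:
```python
from h import *
c=snap("wrist"); im=c["image"]
s=bot.read_state();print(s["position"],s["wrist_force"],s["moment"],s["grip_width"])
cv2.imwrite("pics/w5.png",cv2.cvtColor(cv2.resize(im[160:300,200:360],None,fx=4.2,fy=4.2,interpolation=2),cv2.COLOR_RGB2BGR))
g=cv2.cvtColor(im,cv2.COLOR_RGB2GRAY)
for u in(245,280,): print(u,[(230+i,int(x)) for i,x in enumerate(g[230:275,u-3:u+4].mean(1))])
```

```text
[0.58750672 0.15494589 0.10742047] [ 4.86789734 -0.73995489  0.71283821] [-0.15839505 -0.76455718  0.09197395] 0.36804394738185064
245 [(230, 82), (231, 82), (232, 78), (233, 66), (234, 64), (235, 72), (236, 69), (237, 63), (238, 60), (239, 58), (240, 53), (241, 47), (242, 43), (243, 41), (244, 37), (245, 36), (246, 34), (247, 33), (248, 32), (249, 30), (250, 29), (251, 29), (252, 28), (253, 29), (254, 26), (255, 28), (256, 27), (257, 27), (258, 26), (259, 22), (260, 25), (261, 25), (262, 22), (263, 23), (264, 23), (265, 21), (266, 17), (267, 18), (268, 20), (269, 16), (270, 20), (271, 18), (272, 18), (273, 15), (274, 15)]
280 [(230, 138), (231, 140), (232, 140), (233, 144), (234, 140), (235, 138), (236, 137), (237, 140), (238, 140), (239, 138), (240, 137), (241, 136), (242, 135), (243, 136), (244, 144), (245, 155), (246, 155), (247, 155), (248, 155), (249, 155), (250, 153), (251, 147), (252, 141), (253, 140), (254, 141), (255, 146), (256, 171), (257, 195), (258, 194), (259, 194), (260, 195), (261, 194), (262, 194), (263, 194), (264, 195), (265, 194), (266, 194), (267, 194), (268, 171), (269, 106), (270, 57), (271, 58), (272, 58), (273, 57), (274, 57)]
```

Request:
apply_moves --motion '[[1, [0.2, 0, 0.7], [0, -0.4, 0]], [1, [0.4, 0, 1.4], [0, -0.8, 0]], [1, [0.6, 0, 2], [0, -1.2, 0]], [1, [0.8, 0, 2.5], [0, -1.5, 0]], [1, [0.8, 0, 2.5], [0, -1.5, 0]]]'

```text
clock: 7.35
position: [0.5876, 0.1556, 0.105]
tool_rot: [[0.025, 1.0, -0.001], [0.998, -0.025, -0.051], [-0.051, -0.0, -0.999]]
wrist_force: [4.8, -0.8, 0.8]
grip_width: 0.367
```

Run:
```python
from h import *
s=bot.read_state();print(s["position"],s["wrist_force"],s["moment"],s["grip_width"])
```

```text
[0.58755424 0.15561065 0.10496262] [ 4.78509504 -0.77809627  0.75962586] [-0.20279158 -0.84182548  0.15570267] 0.3673733204510661
```

Request:
apply_moves --motion '[[1, [0, 0, 0.5], [0, 0, 0]], [1, [0, 0, 1], [0, 0, 0]], [1, [0, 0, 1.5], [0, 0, 0]], [1, [0, 0, 1.5], [0, 0, 0]]]'

```text
clock: 7.75
position: [0.5877, 0.1557, 0.1046]
tool_rot: [[0.025, 1.0, -0.001], [0.998, -0.025, -0.05], [-0.05, 0.0, -0.999]]
wrist_force: [2.0, 0.0, 11.1]
grip_width: 0.367
```

Run:
```python
from h import *
s=bot.read_state();print(s["position"],s["wrist_force"],s["moment"],s["grip_width"])
```

```text
[0.58765018 0.15567938 0.10458944] [ 2.01844335  0.02668296 11.09626761] [-0.30193276 -0.15829976  0.09091191] 0.36658093995578217
```

Floor contact at 11 N with the bar axis at ≈70.7 mm, which matches the seated height of 71. I ease off 1 mm, release and back away.

Request:
apply_moves --motion '[[1, [0, 0, -1], [0, 0, 0]], [1, [0, 0, -1], [0, 0, 0]], [0.3, [0, 0, -1], [0, 0, 0]], [0.3, [0, 0, -1], [0, 0, 0]], [0.3, [0, 0, -1], [0, 0, 0]], [0.3, [0, 0, -15], [0, 0, 0]], [0.3, [0, 0, -40], [0, 0, 0]], [0.3, [0, 0, -80], [0, 0, 0]], [0.3, [0, 0, -110], [0, 0, 0]], [0.3, [0, 0, -110], [0, 0, 0]]]'

```text
clock: 8.75
position: [0.59, 0.162, 0.2189]
tool_rot: [[0.025, 1.0, 0.006], [0.999, -0.025, -0.048], [-0.048, 0.007, -0.999]]
wrist_force: [0.3, -0.9, -0.2]
grip_width: 0.701
```

Run:
```python
from h import *
c=snap("wrist"); im=c["image"]; a=snap("side")
s=bot.read_state();print(s["position"],s["wrist_force"],s["grip_width"])
A=cv2.resize(a["image"][180:290,230:340],(400,400),interpolation=2);W=cv2.resize(im[170:330,200:360],(400,400),interpolation=2)
cv2.imwrite("pics/w6.png",cv2.cvtColor(np.hstack([W,A]),cv2.COLOR_RGB2BGR))
```

```text
[0.58784471 0.16124404 0.21461469] [-0.07366826 -0.29526505  0.21811426] 0.7025066775302424
```

View pics/w6.png

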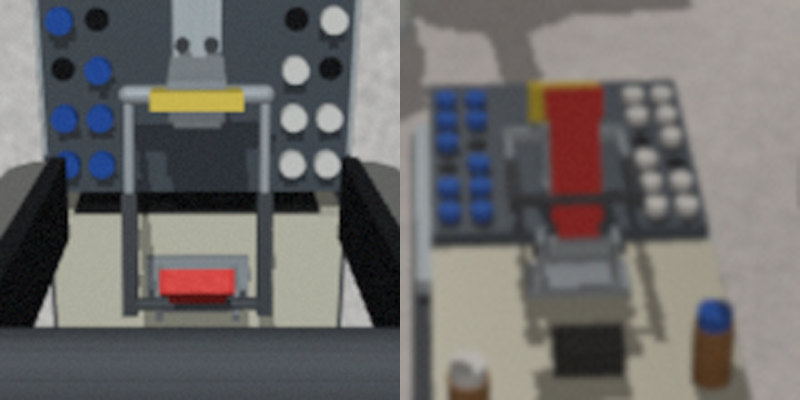

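The left panel shows the bar in the slot against the claw's rear wall. The right panel shows the lever standing up, its end near (577,88), and the vials untouched. Next I check the lever end's position and work out the push path.

Run:
```python
from h import *
a=load("side");w=load("wrist")
for n,c in(("s",a),("w",w)):
    h=cv2.cvtColor(c["image"],cv2.COLOR_RGB2HSV);m=cv2.inRange(h,(0,150,80),(6,255,255))|cv2.inRange(h,(175,150,80),(180,255,255))
    if n=="w": m[:250]=0;m[305:]=0
    nn,l,st,ce=cv2.connectedComponentsWithStats(m);i=1+np.argmax(st[1:,4]);print(n,st[i],ce[i])
# expected end for angles
for th in(1.6,1.75,1.9,2.05,2.2):
    e=[.5862,.0565-.072*np.cos(th),.068+.072*np.sin(th)];print(th,np.round(e,4),np.round(proj(a,e),1),np.round(proj(w,e),1))
print(two(a,(279,204),w,(279,283)))
for th in np.arange(2.1,-.01,-.15):
    d=np.array([-np.cos(th),np.sin(th)]);n=np.array([np.sin(th),np.cos(th)])
    P=60*d+4*n;E=72*d+4*n
    print(round(th,2),"TCP y,z mm",round(56.5+max(P[0],E[0])+10,1),round(68+P[1]+25,1))
```

```text
s [270 204  15  29 369] [277.68834688 218.21138211]
w [264 278  29  13 350] [278.03428571 283.62      ]
1.6 [0.5862 0.0586 0.14  ] [279.2 207.9] [279.5 332.1]
1.75 [0.5862 0.0693 0.1388] [278.4 205.1] [279.2 320.6]
1.9 [0.5862 0.0798 0.1361] [277.8 203.3] [278.8 308.1]
2.05 [0.5862 0.0897 0.1319] [277.1 202.5] [278.5 295.1]
2.2 [0.5862 0.0989 0.1262] [276.5 202.8] [278.2 282.1]
(array([0.5884591 , 0.09694161, 0.12485702]), np.float64(0.0032774104385370826))
2.1 TCP y,z mm 106.3 142.8
1.95 TCP y,z mm 96.9 147.3
1.8 TCP y,z mm 86.8 150.5
1.65 TCP y,z mm 76.2 152.5
1.5 TCP y,z mm 66.2 153.1
1.35 TCP y,z mm 57.3 152.4
1.2 TCP y,z mm 48.5 150.4
1.05 TCP y,z mm 40.1 147.0
0.9 TCP y,z mm 32.3 142.5
0.75 TCP y,z mm 25.3 136.8
0.6 TCP y,z mm 19.2 130.2
0.45 TCP y,z mm 14.2 122.7
0.3 TCP y,z mm 10.4 114.6
0.15 TCP y,z mm 7.8 105.9
0.0 TCP y,z mm 6.5 97.0
```

Request:
apply_moves --force 20 --motion '[[1, [-18, -1, 5], [0, 2.8, 0]], [1, [-37, -1, 15], [0, 2.8, 0]], [1, [-37, -1, 36], [0, 2.8, 0]], [1, [-37, -1, 36], [0, 2.8, 0]], [1, [-37, -1, 36], [0, 2.8, 0]], [1, [-37, -1, 36], [0, 2.8, 0]], [1, [-37, -1, 36], [0, 2.8, 0]], [1, [-36, -1, 58], [0, 2.8, 0]], [1, [-35, -1, 79], [0, 2.8, 0]], [1, [-35, -1, 79], [0, 2.8, 0]]]'

```text
clock: 9.85
position: [0.5842, 0.1222, 0.1344]
tool_rot: [[0.025, 1.0, -0.004], [1.0, -0.025, -0.002], [-0.003, -0.004, -1.0]]
wrist_force: [-0.3, 0.0, 0.3]
grip_width: 0.005
```

Run:
```python
from h import *
s=bot.read_state();print(s["position"],s["wrist_force"],s["tool_rot"],s["grip_width"])
```

```text
[0.58421577 0.12219139 0.13443686] [-0.2679094   0.03356732  0.29035396] [[ 0.02450576  0.99969324 -0.00359061]
 [ 0.99969642 -0.0245147  -0.00247014]
 [-0.0025574  -0.00352899 -0.9999905 ]] 0.004516864387286561
```

Request:
apply_moves --motion '[[1, [-6, 2, -3.5], [0, 0, 0]], [1, [-11, 2, -5.5], [0, 0, 0]], [1, [-16, 2, -8.5], [0, 0, 0]], [1, [-20.5, 2, -10.5], [0, 0, 0]], [1, [-25, 2, -12.5], [0, 0, 0]], [1, [-30, 2, -14.5], [0, 0, 0]], [1, [-35, 2, -16], [0, 0, 0]], [1, [-40.5, 2, -17], [0, 0, 0]], [1, [-46, 2, -18], [0, 0, 0]], [1, [-46, 2, -18], [0, 0, 0]]]'

```text
clock: 10.85
position: [0.5872, 0.0757, 0.1553]
tool_rot: [[0.026, 1.0, 0.002], [1.0, -0.026, -0.001], [-0.001, 0.002, -1.0]]
wrist_force: [1.4, 0.9, 1.7]
grip_width: 0.004
```

Run:
```python
from h import *
s=bot.read_state();print(s["position"],s["wrist_force"],s["moment"])
```

```text
[0.58721572 0.07565319 0.15533885] [1.38534888 0.87041443 1.72504822] [ 0.396742   -0.07980072 -0.01813725]
```

Request:
apply_moves --motion '[[1, [-4.7, 0, 1.8], [0, 0, 0]], [1, [-9.7, 0, 2.3], [0, 0, 0]], [1, [-14.2, 0, 2.5], [0, 0, 0]], [1, [-18.4, 0, 2.9], [0, 0, 0]], [1, [-22.7, 0, 3.8], [0, 0, 0]], [1, [-27.2, 0, 4.9], [0, 0, 0]], [1, [-31.4, 0, 6.5], [0, 0, 0]], [1, [-35.7, 0, 8.3], [0, 0, 0]], [1, [-35.7, 0, 8.3], [0, 0, 0]]]'

```text
clock: 11.75
position: [0.5863, 0.0404, 0.1469]
tool_rot: [[0.025, 1.0, 0.001], [1.0, -0.025, -0.001], [-0.001, 0.002, -1.0]]
wrist_force: [0.3, 3.2, 8.0]
grip_width: 0.003
```

Run:
```python
from h import *
c=snap("side"); s=bot.read_state();print(s["position"],s["wrist_force"],s["moment"])
cv2.imwrite("pics/s7.png",cv2.cvtColor(cv2.resize(c["image"][130:320,205:355],None,fx=3.1,fy=3.1,interpolation=2),cv2.COLOR_RGB2BGR))
```

```text
[0.58630948 0.04049831 0.14688594] [0.06830706 3.99562477 9.22041842] [ 0.70941957  0.05024872 -0.01982182]
```

View pics/s7.png

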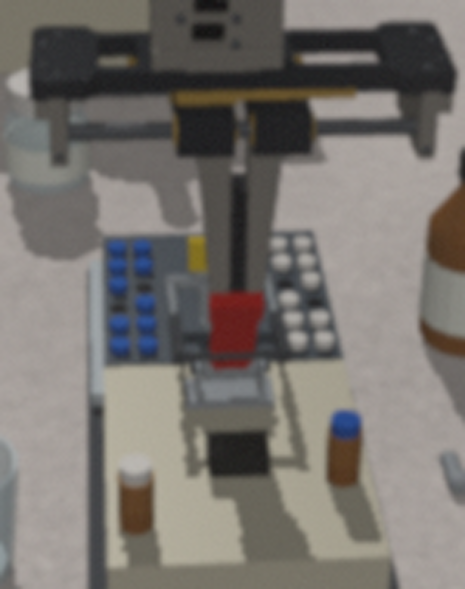

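The lever turns under the closed fingers (red at (235,330) in the crop) with about 10 N of resistance. The loop is hooked and the vials are clear. Continuing.

Request:
apply_moves --motion '[[1, [-4.5, 0, 2], [0, 0, 0]], [1, [-8.2, 0, 4.5], [0, 0, 0]], [1, [-11.7, 0, 7.3], [0, 0, 0]], [1, [-15.2, 0, 10.2], [0, 0, 0]], [1, [-18.3, 0, 13.4], [0, 0, 0]], [1, [-21.3, 0, 16.8], [0, 0, 0]], [1, [-23.9, 0, 20.5], [0, 0, 0]], [1, [-26.3, 0, 24.3], [0, 0, 0]], [1, [-26.3, 0, 24.3], [0, 0, 0]]]'

```text
clock: 12.7
position: [0.585, 0.0136, 0.1215]
tool_rot: [[0.025, 1.0, -0.0], [1.0, -0.025, -0.002], [-0.002, -0.0, -1.0]]
wrist_force: [2.3, -0.2, 3.4]
grip_width: 0.007
```

Run:
```python
from h import *
s=bot.read_state();print(s["position"],s["wrist_force"],s["moment"])
```

```text
[0.58501822 0.01358903 0.12147934] [ 2.25712451 -0.20032252  3.38306233] [-0.07882439 -0.234963   -0.01948144]
```

Request:
apply_moves --motion '[[1, [-2, 0, 3.5], [0, 0, 0]], [1, [-3.5, 0, 7], [0, 0, 0]], [1, [-5, 0, 11], [0, 0, 0]], [1, [-6, 0, 15], [0, 0, 0]], [1, [-6, 0, 15], [0, 0, 0]]]'

```text
clock: 13.2
position: [0.5837, 0.008, 0.1057]
tool_rot: [[0.025, 1.0, -0.003], [1.0, -0.025, -0.002], [-0.002, -0.003, -1.0]]
wrist_force: [-0.3, 0.0, 0.4]
grip_width: 0.004
```

Run:
```python
from h import *
c=snap("side"); s=bot.read_state();print(s["position"],s["wrist_force"],s["moment"])
cv2.imwrite("pics/s8.png",cv2.cvtColor(cv2.resize(c["image"][130:320,205:355],None,fx=3.1,fy=3.1,interpolation=2),cv2.COLOR_RGB2BGR))
b=snap("top");
```

```text
[0.58388551 0.0080528  0.10600156] [-0.19504098  0.40437011  0.0575418 ] [-0.03162859  0.01664743  0.03548983]
```

View pics/s8.png

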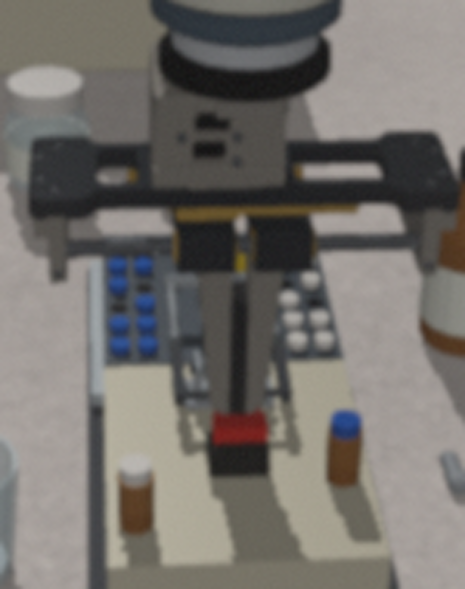

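The lever end at (240,440) rests on the black stop and the finger force is zero, so it has snapped over. I press gently to confirm it is flat.

Request:
apply_moves --motion '[[1, [-1, 0, 3], [0, 0, 0]], [1, [-1, 0, 6], [0, 0, 0]], [1, [-1, 0, 8], [0, 0, 0]], [1, [-1, 0, 9], [0, 0, 0]], [1, [-1, 0, 9], [0, 0, 0]]]'

```text
clock: 13.8
position: [0.5847, 0.0071, 0.0977]
tool_rot: [[0.025, 1.0, -0.0], [1.0, -0.025, -0.002], [-0.002, -0.0, -1.0]]
wrist_force: [-0.3, 0.7, 0.1]
grip_width: 0.0
```

Request:
apply_moves --motion '[[1, [0, 0, 0.7], [0, 0, 0]], [1, [0, 0, 1.4], [0, 0, 0]], [1, [0, 0, 2], [0, 0, 0]], [1, [0, 0, 2], [0, 0, 0]]]'

```text
clock: 14.2
position: [0.585, 0.0071, 0.0971]
tool_rot: [[0.025, 1.0, 0.0], [1.0, -0.025, -0.002], [-0.002, 0.0, -1.0]]
wrist_force: [-4.7, -0.6, 12.9]
grip_width: 0.005
```

Contact at tip height 72.1 mm, so the lever is flat, with 13 N applied. Backing off to check the rack.

Request:
apply_moves --motion '[[1, [0, 0, -4], [0, 0, 0]], [1, [0, 0, -30], [0, 0, 0]], [1, [0, 0, -80], [0, 0, 0]], [1, [0, 0, -125], [0, 0, 0]], [1, [48, 0, -142], [0, 0, 0]], [1, [96, 0, -142], [0, 0, 0]], [1, [146, 0, -142], [0, 0, 0]], [1, [146, 0, -142], [0, 0, 0]], [1, [146, 0, -142], [0, 0, 0]], [1, [146, 0, -142], [0, 0, 0]]]'

```text
clock: 15.2
position: [0.5883, 0.1524, 0.2374]
tool_rot: [[0.025, 1.0, -0.0], [1.0, -0.025, -0.002], [-0.002, -0.0, -1.0]]
wrist_force: [0.4, 0.3, -0.3]
grip_width: 0.005
```

```bash
cp pics/top.npz pics/top_mid.npz
python3 - <<'E'
from h import *
s=bot.read_state();print(s["position"],s["wrist_force"],s["clock"])
c=snap("wrist","w9.png"); im=c["image"]; g=cv2.cvtColor(im,cv2.COLOR_RGB2GRAY)
# along lines of constant world x, print brightness vs y at z=.05 near rack/block gap, and y of rack far edge
for x in(.545,.63):
    print(x,[(y,int(g[int(round(v)),int(round(u))])) for y in range(72,112,2) for u,v in[proj(c,[x,y/1e3,.05])]])
h=cv2.cvtColor(im,cv2.COLOR_RGB2HSV)
def comps(c,lo,hi,z,mn):
    h=cv2.cvtColor(c["image"],cv2.COLOR_RGB2HSV);m=cv2.inRange(h,lo,hi);nn,l,st,ce=cv2.connectedComponentsWithStats(m)
    return [((plane(c,*ce[i],z)*1e3).round(1)[:2].tolist(),int(st[i,4])) for i in range(1,nn) if st[i,4]>mn]
print("yel",comps(c,(18,120,80),(34,255,255),.095,60))
print("blue",comps(c,(105,150,60),(125,255,255),.054,25))
t=snap("top"); print("top red",comps(t,(0,190,120),(6,255,255),.072,25)); print("top yel",comps(t,(20,150,120),(32,255,255),.09,15))
# seam profile in top view
g=cv2.cvtColor(t["image"],cv2.COLOR_RGB2GRAY)
print(g[197,270:300],g[243,270:300])
E
```

```text
[0.58834595 0.15244396 0.23741391] [ 0.42674443  0.34234408 -0.28354093] 15.2
0.545 [(72, 137), (74, 170), (76, 171), (78, 170), (80, 173), (82, 171), (84, 172), (86, 170), (88, 117), (90, 64), (92, 69), (94, 50), (96, 62), (98, 69), (100, 67), (102, 68), (104, 65), (106, 67), (108, 61), (110, 66)]
0.63 [(72, 170), (74, 171), (76, 171), (78, 172), (80, 171), (82, 169), (84, 168), (86, 119), (88, 64), (90, 47), (92, 50), (94, 128), (96, 175), (98, 186), (100, 186), (102, 187), (104, 177), (106, 102), (108, 68), (110, 70)]
yel [([587.3, 136.2], 446), ([567.7, 27.5], 217), ([601.3, 24.9], 220), ([596.6, -40.1], 1713)]
blue [([533.4, 208.7], 90), ([548.4, 208.2], 91), ([532.9, 187.7], 89), ([547.8, 187.2], 88), ([532.4, 166.7], 85), ([546.8, 145.3], 81), ([531.1, 124.9], 83), ([546.3, 124.6], 84), ([530.7, 103.7], 82), ([545.7, 103.4], 79)]
top red [([585.7, -7.1], 53)]
top yel []
[ 57  55  54  70  82  52  35  72 108 120  90  40  48  53  40  44 120 158
 147  91  62 100 117 114 115 117 115 108 138 166] [ 33  43  42  34  40  48  51  50  52  48  53  45  33  39  47  41 120 156
 148 149 148 149 152 148 151 152 152 148 149 148]
```

Run:
```python
from h import *
c=load("wrist"); c["image"]=cv2.cvtColor(cv2.imread("pics/w1.png"),cv2.COLOR_BGR2RGB)
o=np.array([0.57240375,0.22152974,0.38443555]); c["t"]=-c["R"]@o
def comps(c,lo,hi,z,mn):
    h=cv2.cvtColor(c["image"],cv2.COLOR_RGB2HSV);m=cv2.inRange(h,lo,hi);nn,l,st,ce=cv2.connectedComponentsWithStats(m)
    return [((plane(c,*ce[i],z)*1e3).round(1)[:2].tolist(),int(st[i,4])) for i in range(1,nn) if st[i,4]>mn]
print("before",comps(c,(105,150,60),(125,255,255),.054,25))
w=load("wrist"); print("after",comps(w,(105,150,60),(125,255,255),.054,25))
# vials: side camera, before (a.png) vs now
def cm(im,lo,hi,mn):
    h=cv2.cvtColor(im,cv2.COLOR_RGB2HSV);m=cv2.inRange(h,lo,hi);nn,l,st,ce=cv2.connectedComponentsWithStats(m)
    return [(ce[i].round(1).tolist(),int(st[i,4])) for i in range(1,nn) if st[i,4]>mn]
s=snap("side")["image"];a=cv2.cvtColor(cv2.imread("pics/a.png"),cv2.COLOR_BGR2RGB)
for im in(a,s): print("amber",cm(im,(5,150,40),(15,255,160),40)[-4:], "red",cm(im,(0,190,100),(6,255,255),15)); d=0
print(bot.read_state()["clock"])
```

```text
before [([533.7, 217.8], 90), ([548.7, 217.3], 90), ([533.1, 196.8], 90), ([548.2, 196.4], 86), ([532.6, 175.8], 86), ([546.9, 154.5], 84), ([531.5, 134.1], 85), ([546.5, 133.6], 83), ([530.9, 113.1], 82), ([546.0, 112.6], 86), ([639.5, -38.6], 138)]
after [([533.4, 208.7], 90), ([548.4, 208.2], 91), ([532.9, 187.7], 89), ([547.8, 187.2], 88), ([532.4, 166.7], 85), ([546.8, 145.3], 81), ([531.1, 124.9], 83), ([546.3, 124.6], 84), ([530.7, 103.7], 82), ([545.7, 103.4], 79)]
amber [([279.4, 23.3], 3020), ([118.7, 32.3], 47), ([436.5, 162.7], 751), ([315.1, 279.3], 55)] red [([280.7, 249.4], 40)]
amber [([91.6, 19.8], 5612), ([335.8, 20.4], 1723), ([436.5, 162.7], 754), ([315.1, 279.3], 68)] red [([281.3, 263.5], 201)]
15.35
```

Run:
```python
from h import *
t=load("top");b=dict(t);b["image"]=cv2.cvtColor(cv2.imread("pics/b.png"),cv2.COLOR_BGR2RGB)
s=load("side");a=dict(s);a["image"]=cv2.cvtColor(cv2.imread("pics/a.png"),cv2.COLOR_BGR2RGB)
def pts(c,box):
    u0,v0,u1,v1=box;im=c["image"][v0:v1,u0:u1];h=cv2.cvtColor(im,cv2.COLOR_RGB2HSV)
    m=cv2.inRange(h,(105,130,60),(125,255,255));v,u=np.nonzero(m)
    return len(u),(plane(c,u.mean()+u0,v.mean()+v0,.054)*1e3).round(2)
for c in(b,t): print("top",pts(c,(215,228,284,250)))
for c in(a,s): print("side",pts(c,(230,195,262,245)))
```

```text
top (242, array([541.33, 166.44,  54.  ]))
top (132, array([543.24, 144.07,  54.  ]))
side (248, array([540.2 , 157.12,  54.  ]))
side (255, array([540.  , 146.87,  54.  ]))
```

```bash
python3 -c "
from station import bot
print(bot.close_job())"
```

```text
the job is handed in; nothing more can be done
None
```

The loop is hooked in the claw and released, the lever is past dead centre and flat, and the rack has been drawn home. I handed the job in at about 15 s of the 72 s allowed.

**How it went**
- **Loop:** I gripped the tab, lifted the loop over the lip and lowered it into the slot. It touched the floor at about 11 N (limit 15 N) with the crossbar at about 70.7 mm, against 71 mm expected. I eased off 1 mm before opening the gripper.
- **Lever:** I swung it over with closed fingers. The highest force I read along the way was about 10 N. It snapped flat on its own, and I finished with a 13 N press.

**Last checks**
- **Lever flat:** the fingertips met it at 72.1 mm, which is the flat height.
- **Rack home:** the side camera measured 10.25 mm of travel and the wrist camera 9.2 mm, against 10 mm nominal. I put the difference down to camera calibration and the pose settling when the first wrist picture was taken. The brightness profile also showed no gap between block and rack. In the top camera the arm hid part of the rack, so I did not use its figure.
- **Glassware:** the blue-capped vial and the bottle are at the same pixels as at the start. The white-capped vial stood in place in the last picture I viewed, with the lever already down. The beaker and jar were not re-measured, though the arm never went near them.
- **Robot clear:** it was well above everything, with wrist force near zero, when I handed in.

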